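# Tuck the flashing strip under the lapped sheet and hold it down

## Task

Clear the two wooden offcuts off the plywood board into the cardboard scrap box. Then take the metal strip by its upstand, lay it flat on the board and slide its wide front leaf under the near edge of the lapped metal sheet, the whole front edge at least 3 cm in, without lifting the sheet and without disturbing the tape measure, screwdriver or cup. Finish while still holding the strip, pressing it firmly flat onto the board (about 15 N); do not let go.

Things in the scene. Friction and masses are not known exactly. Their poses are not given: they have to be found in the camera images.
- board: Fixed plywood board, 280 (x) by 220 (y) by 18 mm; origin at the centre of its underside, at bench level; x points away from the robot, the way the strip is tucked. Near part (x -140 to +25 mm): bare flat bed, top at z = 18 mm. Over the far part lies the lapped sheet; under it a stop batten begins at x = 80 mm, so the strip can go in 55 mm at most. Rail at the far end, 48 mm high.
- lap_edge (a point): Middle of the near edge of the lapped sheet: board x = 25, y = 0, z = 35 mm. Aluminium, 180 mm wide (y), 3 mm thick, its near 14 mm turned up about 30 degrees as a lip. Clear gap between board and sheet 9 mm behind the lip, about 14 mm at the lip's edge. The sheet's top behind the lip is 30 mm above the board's underside.
- lap (a joint): Hinge of the lapped sheet along its far edge (board x = 125 mm): 0 rad lying down at its rest, grows as the near edge is lifted (0.01 rad is 1 mm at the edge). The sheet swings up freely, under 1 N at its edge, and falls back by its own weight.
- strip_grip (a point): Middle of the upstand of the loose aluminium strip (0.2 kg), 28 mm above its underside. Flat leaf 4 mm thick, 120 mm wide (y), reaching 90 mm in front (+x) and 35 mm behind the upstand's mid-plane. Upstand: upright wall 10 mm thick (x), 120 mm long (y), top 50 mm above the underside. +x points to the wide front leaf, z up. Starts flat on the bench, underside at z = 0.
- strip_corner_left (a point): Left (+y) corner of the strip's front edge, on its underside: 90 mm ahead, 60 mm left of strip_grip, 28 mm lower.
- strip_corner_right (a point): Right (-y) corner of the strip's front edge, on its underside: 90 mm ahead, 60 mm right of strip_grip, 28 mm lower.
- offcut_a_center (a point): Centre of a loose wooden block offcut lying on the board, 55 (its x) by 30 (its y) by 28 mm high, 14 mm above its underside; 30 g.
- offcut_b_center (a point): Middle of a loose stepped wooden offcut lying on the board, 46 (its x) by 26 (its y) mm; 18 mm high, with a step 26 mm long rising to 32 mm high on its -x part (x from -23 to +3 mm). The point is 16 mm above its underside; 30 g.
- bin: Cardboard scrap box fixed on the bench, open at the top, 170 (x) by 150 (y) by 70 mm high, walls 5 mm; origin at the centre of its underside. It stands on one side of the board, the strip on the other; the sides vary.
- tape: Tape measure, 62 by 34 by 58 mm high, standing on the bench beyond the work; leave alone.
- screwdriver: Screwdriver with a wooden handle lying on the bench beyond the work; leave alone.
- cup: Paper cup, 76 mm across the rim, 95 mm high, on the bench beyond the work; leave alone.

How it is judged:
By the outcome, as a careful person would: the job done as asked, in the order asked, and still so for the second after the job is handed in, while the arm keeps its last pose, push and grip.
It also fails if it takes over 67 s, if anything falls off the work surface, if the arm or the gripper's body presses on something with over 40 N, if the wrist force passes 120 N, or if a joint passes its speed limit or range.

## Robot

A 6-joint arm with a two-finger parallel gripper is mounted at the origin on the work surface. World frame = base frame: x ahead of the robot, y to its left, z up, the work surface at z = 0. Lengths are in m, angles in rad, forces in N, time in s.
With the tool pointing down it reaches from about 0.4 to 0.825 m from the base axis. Payload 7 kg.
Tool frame: the origin (TCP) lies midway between the tips of the shut fingers; the grasp point (between the pads) lies arm.hold_point_z behind it (arm.hold_point_z is the distance from the TCP to the grasp point, in m); z points along the fingers, y is the line along which they close (so a half turn about z gives the same grasp; the last joint's range is limited). The gripper opens to 88 mm and grips with 3 to 60 N. Pads are 19 mm wide; open, the fingers measure 130 mm over their backs; the gripper's body (78 mm by 193 mm) begins 47 mm behind the grasp point.
Start: joints at [-0.966, 0.359, 0.012, 0, -1.224, -0.288], TCP at [0.21, -0.641, 0.227] pointing down, gripper open.
Joint ranges: [-3.07, 3.07], [-1.43, 2.12], [-1.02, 1.25], [-3.03, 1.67], [-3.05, -0], [-3.03, 3.03]. Speed limits (rad/s): [2.39, 2.39, 3.01, 3.14, 3.14, 3.14].

## Interface

Orientations are given as [roll, pitch, yaw] about the fixed x, y, z axes, in that order (R = Rz(yaw) Ry(pitch) Rx(roll)).
In Python, from station import arm gives the robot as it stands.
- The arm moves only by the shell command python3 -m crank 'ROWS' [OPENING] [FORCE]. ROWS is JSON, a list that holds one entry, the list of rows, each a list of 4 numbers: the shift along the tool's x, y, z in units of 25 mm (1.0 is 25 mm), then the turn about the tool's z in units of 5 degrees (1.0 is 5 degrees). A call has 1 to 12 rows; each row is the pose to reach, as a shift and turn from the pose commanded when the call began, along the tool's axes at that moment; what a row does not reach only later rows make up. A row lasts 1/8 s, in which the tool goes at most 62.5 mm and 10.7 degrees, less where a joint would pass 70% of its speed; a pose out of reach is approached as far as the arm can. A call with a gripper value outside its range is refused whole. OPENING is the closure, from 0 (fully open) to 1 (shut), set as the call begins (- or left out, the last holds). The fingers move at their own pace and stop on an object; FORCE is the grip in N (left out, the last holds). Time passes only in rows, so rows that repeat a pose let the fingers close. It gives the time, the measured TCP pose, the force, the opening and the grip force at its end, in the units of the state.
- arm.get_state(): the state, without advancing time (a new reading comes with each control period).
- arm.grab_frame(name): name is "scene" or "top" or "wrist"; returns (picture, depth): 480x640x3 uint8, red, green, blue; 480x640 float32, m along the optical axis (not along the pixel's ray), 0 where there is no reading.
- arm.get_calibration(name): a dict with "mtx" (3x3 intrinsics, pixels), "k1" (the pictures are not rectified: a ray, as slopes to the right and down, at radius r is drawn at 1 + k1 r^2 times it, then the intrinsics apply), "R" (3x3) and "t" (3): a world point X has camera coordinates R X + t; the wrist camera has in their place "mount" (4x4, takes a point from camera to tool coordinates, whose origin is the TCP and whose axes are the flange's). Camera axes: x right, y down, z forward; pixel columns grow to the right and rows downward; lengths in m; the calibration is good to about 2 mm. A picture is of the moment at which its call begins: read the wrist's pose just before it. get_calibration takes no time and is no camera call.
- arm.job_done(): hands the job in; it is judged then, once.
Trained networks look in the newest picture that a camera, given by its name, has taken for a name from the list of things; names that differ only in an ending like _2 or _b are one class to them, and where a whole thing is asked for, a point or a joint stands for the part that bears it (a point fixed in the world has none). Each returns a list of dicts, best first, with "score" (0 to 1); they miss things now and then, are a little off and sometimes report something else, mostly with a low value. They report only what shows in the picture. A call takes as long as a camera call.
- arm.recognise(thing, camera): "extent" ([left, top, width, height] in pixels, round what is visible of it).
- arm.trace(thing, camera): "mask" (480x640 bool, what is visible of it) and "extent" ([left, top, width, height] in pixels, round what is visible of it).
The state is a dict: "t": time; "q": joint angles; "qd": joint speeds; "joint_efforts": joint torques, N m; "eef_pos": TCP position; "ee_rot": TCP orientation; "force": force on the tool from outside, world axes, zero at the start; "moment": the same for the moment, N m; "width": finger opening in m; "gripper_force": force on a finger pad.
Only numpy, scipy, OpenCV 4.12 (cv2) and the standard library are available. Lean on these libraries where they do the work, as an engineer would, in place of code of your own. Each camera call takes 0.05 s, during which the arm holds its last target. There are 200 camera calls.

## Working session

There is one attempt and no reset: what is moved stays moved. The work goes in short steps, Python scripts to look and compute and a shell command to move; the robot and the scene stay as the last step left them, time stands still between calls to the robot, and variables do not carry over. Pictures are saved under pics/ and viewed, at most 10 in all, crops included, and the job is handed in when it is done.

```bash
ls; mkdir -p pics; cat > h.py <<'E'
import numpy as np, cv2
from station import arm
from scipy.spatial.transform import Rotation as Ro
def cloud(cam, depth, st=None):
    c=arm.get_calibration(cam); K=np.array(c["mtx"]); k1=c["k1"]
    v,u=np.mgrid[0:480,0:640].astype(np.float32)
    pts=np.stack([u.ravel(),v.ravel()],1)[:,None].astype(np.float64)
    s=cv2.undistortPoints(pts,K,np.array([k1,0,0,0,0.])).reshape(480,640,2)
    X=np.dstack([s*depth[...,None],depth]).astype(float)
    if "R" in c: W=(X-np.array(c["t"]).ravel())@np.array(c["R"])
    else:
        M=np.array(c["mount"]); T=Ro.from_euler('xyz',st["ee_rot"]).as_matrix()
        W=(X@M[:3,:3].T+M[:3,3])@T.T+np.array(st["eef_pos"])
    W[depth==0]=np.nan
    return W
def grab(cam):
    st=arm.get_state(); p,d=arm.grab_frame(cam); return st,p,cloud(cam,d,st)
def rows(target,yaw=None):
    "shift in tool axes/units from current pose to world target"
    st=arm.get_state(); T=Ro.from_euler('xyz',st["ee_rot"]).as_matrix()
    return (T.T@(np.array(target)-st["eef_pos"])/0.025).round(2)
E
python3 - <<'E'
from h import *
s=arm.get_state(); print(s, arm.hold_point_z)
for cam in ("top","scene"):
    st,p,W=grab(cam); cv2.imwrite(f"pics/{cam}0.png",p[...,::-1]); 
    np.save(f"{cam}0.npy",W)
    for th in ("board","strip_grip","offcut_a_center","offcut_b_center","bin","lap"):
        r=arm.trace(th,cam)
        for q in r[:3]:
            m=q["mask"]; P=W[m]; P=P[~np.isnan(P[:,0])]
            if len(P): print(cam,th,round(q["score"],2),q["extent"],np.median(P,0).round(3),P.min(0).round(3),P.max(0).round(3))
E
```

```text
pics
{'t': 0.0, 'q': array([-9.65895157e-01,  3.59405225e-01,  1.10514743e-02, -3.68085044e-04,
       -1.22413762e+00, -2.88079529e-01]), 'qd': array([-4.03858594e-04, -8.90662381e-05,  2.53893051e-04,  1.76786962e-04,
       -3.09836627e-04, -1.17159315e-03]), 'joint_efforts': array([ 2.50460238e-03, -5.82711482e+01,  2.93062466e+01,  6.99718729e+00,
        6.91790512e-03, -9.12208907e-05]), 'eef_pos': array([ 0.21009699, -0.64093275,  0.22560441]), 'ee_rot': array([ 3.13986914e+00, -1.49868158e-04, -2.82489624e+00]), 'force': array([ 0.45270348, -0.18256591, -0.31204565]), 'moment': array([ 0.00678265, -0.02351176,  0.02542155]), 'gripper_force': 0.0, 'width': 0.08738763680466498} 0.0188
top board 0.92 [276.7, 170.7, 103.1, 124.9] [ 0.577 -0.014  0.021] [ 0.415 -0.146 -0.004] [0.725 0.117 0.056]
top board 0.53 [283.3, 178.1, 77.9, 53.6] [0.643 0.001 0.031] [ 0.579 -0.098  0.015] [0.71  0.098 0.043]
top strip_grip 0.78 [165.5, 223.6, 51.4, 58.4] [0.532 0.337 0.006] [ 0.465  0.27  -0.003] [0.602 0.406 0.06 ]
top offcut_a_center 0.5 [298.9, 254.3, 17.9, 22.3] [0.486 0.041 0.047] [0.
[... 347 characters left out ...]
13 -0.004] [ 0.583 -0.227  0.079]
top lap 0.85 [282.7, 178.7, 76.6, 49.8] [0.644 0.001 0.031] [ 0.579 -0.094  0.018] [0.71  0.095 0.043]
scene board 0.58 [236.8, 171.1, 140.1, 139.9] [ 0.603 -0.01   0.019] [ 0.404 -0.151 -0.003] [0.731 0.118 0.052]
scene strip_grip 0.62 [432.7, 262.8, 74.3, 68.0] [0.539 0.338 0.005] [ 0.461  0.269 -0.003] [0.609 0.406 0.054]
scene offcut_b_center 0.58 [281.6, 182.9, 20.6, 23.6] [ 0.522 -0.088  0.037] [ 0.497 -0.105  0.019] [ 0.544 -0.078  0.052]
scene bin 0.57 [167.5, 107.1, 99.2, 89.6] [ 0.485 -0.325  0.026] [ 0.398 -0.456 -0.004] [ 0.585 -0.229  0.073]
scene lap 0.74 [248.3, 226.1, 100.8, 67.9] [0.645 0.    0.03 ] [ 0.573 -0.106  0.014] [0.714 0.095 0.051]
```

```bash
python3 - <<'E'
from h import *
p=cv2.imread("pics/top0.png"); cv2.imwrite("pics/top0c.png",cv2.resize(p[150:310,140:500],None,fx=2.2,fy=2.2,interpolation=cv2.INTER_CUBIC))
W=np.load("top0.npy")
def rect(n,lo,hi,x,y,zs):
    m=(W[...,2]>lo)&(W[...,2]<hi)&(W[...,0]>x[0])&(W[...,0]<x[1])&(W[...,1]>y[0])&(W[...,1]<y[1])
    P=W[m]; r=cv2.minAreaRect((P[:,:2]*1000).astype(np.float32)); print(n,len(P),r,np.median(P[:,2]))
rect("A",.038,.06,(.44,.53),(.0,.08),0)
rect("B",.030,.06,(.48,.55),(-.12,-.06),0)
rect("up",.035,.06,(.44,.62),(.25,.42),0)
rect("leaf",.002,.06,(.44,.62),(.25,.42),0)
rect("board",.012,.024,(.40,.75),(-.15,.13),0)
rect("lap",.025,.043,(.56,.71),(-.12,.12),0)
rect("bin",.05,.09,(.38,.6),(-.45,-.2),0)
E
```

```text
A 270 ((486.30462646484375, 41.65898132324219), (54.78415298461914, 30.227100372314453), 47.15199279785156) 0.04724964503448657
B 197 ((513.9303588867188, -90.39205932617188), (26.569538116455078, 45.3242301940918), 89.68357849121094) 0.04762406444786531
up 214 ((505.6035461425781, 333.1280517578125), (11.473485946655273, 120.44596099853516), 8.904045104980469) 0.0506591238927805
leaf 3116 ((530.1341552734375, 335.04962158203125), (179.8638916015625, 169.88650512695312), 0.057444095611572266) 0.005351861195783936
board 5553 ((593.6643676757812, -9.151779174804688), (331.2398681640625, 220.7221221923828), 10.834803581237793) 0.018943415216328384
lap 2913 ((629.0394897460938, -0.41562652587890625), (147.85816955566406, 215.86671447753906), 10.441876411437988) 0.03157033297144291
bin 839 ((485.0955505371094, -312.37432861328125), (151.33383178710938, 169.84109497070312), 81.76366424560547) 0.06848082190550396
```

View pics/top0c.png

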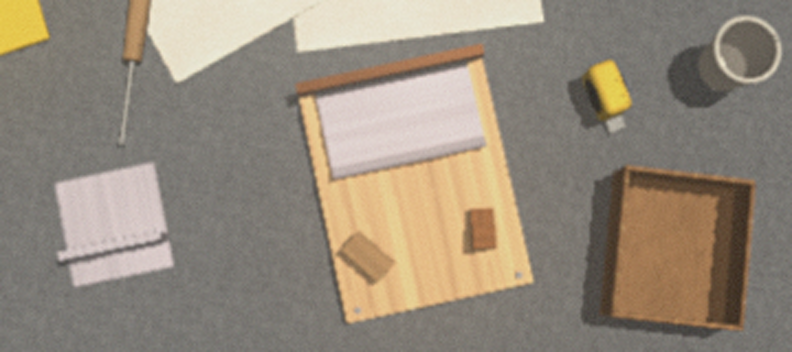

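Top view: the strip is on the left (≈115,225), and offcut A sits at (367,258) and offcut B at (482,230) on the board. The scrap box is on the right (≈680,248), with the tape, cup and screwdriver farther out. The measured sizes match those given, so I'm moving to A.

```bash
python3 -m crank '[[[-19,22.5,3,-5.8],[-19,22.5,3,-5.8],[-19,22.5,3,-5.8],[-19,22.5,3,-5.8],[-19,22.5,3,-5.8],[-19,22.5,3,-5.8],[-19,22.5,3,-5.8],[-19,22.5,3,-5.8],[-19,22.5,3,-5.8],[-19,22.5,3,-5.8],[-19,22.5,3,-5.8],[-19,22.5,3,-5.8]]]' 0 20
cat > r.py <<'E'
# usage: r.py x y z tool_y_angle_deg -> units
import sys; from h import *
x,y,z,a=map(float,sys.argv[1:5]); st=arm.get_state()
d=(st["ee_rot"][2]*57.29578-90)-a; d=(d+90)%180-90
print("t",round(st["t"],2),"rows",rows([x,y,z]),"turn",round(d/5,2),"q6",round(st["q"][5],2))
E
python3 r.py .4863 .0417 .022 137.15; python3 - <<'E'
from h import *
st,p,W=grab("wrist"); cv2.imwrite("pics/w1.png",p[...,::-1]); np.save("w1.npy",W)
print(np.nanmin(W.reshape(-1,3),0),np.nanmax(W.reshape(-1,3),0))
for n,x,y,lo,hi in(("A",(.44,.53),(.0,.085),.036,.06),("B",(.48,.55),(-.12,-.06),.030,.06)):
    m=(W[...,2]>lo)&(W[...,2]<hi)&(W[...,0]>x[0])&(W[...,0]<x[1])&(W[...,1]>y[0])&(W[...,1]<y[1])
    P=W[m]
    if len(P)>50: print(n,len(P),cv2.minAreaRect((P[:,:2]*1000).astype(np.float32)),np.median(P[:,2]))
E
```

```text
t: 2.2
eef_pos: [0.4871, 0.0435, 0.1518]
ee_rot: [-3.141, 0.001, -2.317]
force: [1.0, -1.3, -0.7]
width: 0.0875
gripper_force: 0.0
t 2.2 rows [ 0.08 -0.02  5.19] turn 0.01 q6 -1.24
[ 0.18612456 -0.24867004 -0.00257216] [0.71926284 0.35108437 0.27026129]
A 2918 ((489.7730712890625, 38.71931076049805), (54.718345642089844, 29.588333129882812), 47.535308837890625) 0.046534090081148054
B 2873 ((518.1429443359375, -92.58558654785156), (46.81782913208008, 26.937829971313477), 0.01809585466980934) 0.0495332853990927
```

View pics/w1.png

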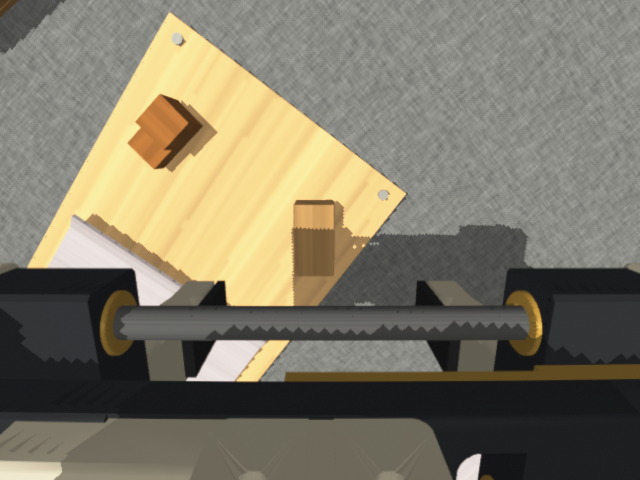

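The wrist view shows A at (314,238) between the fingers and B at (165,132). The wrist position is within 4 mm of the top camera's, so I'll descend and grip.

```bash
python3 -m crank '[[[0.05,-0.15,2.5,0],[0.05,-0.15,4.2,0],[0.05,-0.15,5.15,0],[0.05,-0.15,5.15,0],[0.05,-0.15,5.15,0]]]' 0 20 && python3 -m crank '[[[0,0,0,0],[0,0,0,0],[0,0,0,0],[0,0,0,0],[0,0,0,0],[0,0,0,0],[0,0,-1,0],[0,0,-3,0],[0,0,-5,0],[0,0,-5,0]]]' 0.9 20; python3 r.py .485 -.33 .15 90
```

```text
t: 2.88
eef_pos: [0.4891, 0.0379, 0.0238]
ee_rot: [-3.141, 0.001, -2.318]
force: [0.1, -0.1, 1.3]
width: 0.0875
gripper_force: 0.0
t: 4.12
eef_pos: [0.4907, 0.0385, 0.1518]
ee_rot: [-3.138, 0.007, -2.318]
force: [0.1, -1.0, -1.0]
width: 0.0299
gripper_force: 19.9
t 4.12 rows [10.97 -9.85  0.03] turn 9.44 q6 -1.23
```

```bash
python3 -m crank '[[[10.4,-9.3,0,9.4],[10.4,-9.3,0,9.4],[10.4,-9.3,0,9.4],[10.4,-9.3,0,9.4],[10.4,-9.3,0,9.4],[10.4,-9.3,0,9.4],[10.4,-9.3,2,9.4],[10.4,-9.3,3.8,9.4],[10.4,-9.3,3.8,9.4],[10.4,-9.3,3.8,9.4]]]' && python3 -m crank '[[[0,0,0,0],[0,0,0,0],[0,0,0,0],[0,0,-2,0],[0,0,-3.8,0],[0,0,-3.8,0]]]' 0.35; python3 r.py .517 -.0917 .022 90
```

```text
t: 5.38
eef_pos: [0.4826, -0.3114, 0.0538]
ee_rot: [-3.141, 0.0, -3.138]
force: [0.7, 0.0, -0.1]
width: 0.03
gripper_force: 19.9
t: 6.12
eef_pos: [0.4843, -0.312, 0.1522]
ee_rot: [-3.139, 0.007, -3.138]
force: [0.0, 0.4, -0.3]
width: 0.0569
gripper_force: 0.0
t 6.12 rows [-1.3   8.82  5.2 ] turn 0.04 q6 -1.34
```

```bash
python3 -m crank '[[[-1.3,8.8,0,0],[-1.3,8.8,0,0],[-1.3,8.8,0,0],[-1.3,8.8,0,0],[-1.3,8.8,2.5,0],[-1.3,8.8,4.2,0],[-1.3,8.8,5.15,0],[-1.3,8.8,5.15,0],[-1.3,8.8,5.15,0]]]' 0.1 && python3 -m crank '[[[0,0,0,0],[0,0,0,0],[0,0,0,0],[0,0,0,0],[0,0,0,0],[0,0,0,0],[0,0,-1,0],[0,0,-3,0],[0,0,-5,0],[0,0,-5,0]]]' 0.9 20; python3 r.py .485 -.312 .15 90
```

```text
t: 7.25
eef_pos: [0.5135, -0.091, 0.0187]
ee_rot: [-3.142, -0.001, -3.139]
force: [-0.9, -1.1, -0.6]
width: 0.079
gripper_force: 0.0
t: 8.5
eef_pos: [0.5165, -0.0908, 0.1482]
ee_rot: [3.141, 0.008, -3.138]
force: [0.3, 0.0, -1.1]
width: 0.0261
gripper_force: 20.0
t 8.5 rows [ 1.29 -8.84 -0.09] turn 0.04 q6 -1.77
```

```bash
python3 -m crank '[[[0,-8.8,0,0],[0,-8.8,0,0],[0,-8.8,0,0],[0,-8.8,0,0],[0,-8.8,2,0],[0,-8.8,3,0],[0,-8.8,3,0],[0,-8.8,3,0]]]' && python3 -m crank '[[[0,0,0,0],[0,0,0,0],[0,0,0,0],[0,0,-2,0],[0,0,-5,0],[0,0,-5,0]]]' 0.35; python3 r.py .51 .335 .22 8.9
```

```text
t: 9.5
eef_pos: [0.515, -0.3112, 0.0697]
ee_rot: [-3.141, 0.0, -3.138]
force: [-0.6, -0.7, -0.2]
width: 0.026
gripper_force: 20.0
t: 10.25
eef_pos: [0.5166, -0.312, 0.1994]
ee_rot: [-3.139, 0.008, -3.138]
force: [-0.3, 0.3, -0.4]
width: 0.0573
gripper_force: 0.0
t 10.25 rows [ 0.17 25.88 -0.9 ] turn 16.26 q6 -1.35
```

```bash
python3 -c "
from station import arm; s=arm.get_state(); print(s['q'].round(3), s['eef_pos'], s['ee_rot'])"
```

```text
[-2.190e-01  2.560e-01 -1.990e-01  1.000e-03 -1.108e+00 -1.349e+00] [ 0.51664936 -0.31198754  0.19940801] [-3.13860273  0.00771205 -3.13831842]
```

```bash
python3 -m crank '[[[0.2,25.9,0,-19.7],[0.2,25.9,0,-19.7],[0.2,25.9,0,-19.7],[0.2,25.9,0,-19.7],[0.2,25.9,0,-19.7],[0.2,25.9,0,-19.7],[0.2,25.9,0,-19.7],[0.2,25.9,0,-19.7],[0.2,25.9,0,-19.7],[0.2,25.9,0,-19.7],[0.2,25.9,0,-19.7],[0.2,25.9,0,-19.7]]]' 0; python3 - <<'E'
from h import *
st,p,W=grab("wrist"); cv2.imwrite("pics/w2.png",p[...,::-1]); np.save("w2.npy",W); print(st["q"].round(2))
s2,p2,W2=grab("top"); np.save("top1.npy",W2); cv2.imwrite("pics/top1.png",p2[...,::-1])
x,y=(.42,.66),(.22,.45)
for w in (W,W2):
  for n,lo,hi in(("up",.040,.058),("leaf",.002,.012)):
    m=(w[...,2]>lo)&(w[...,2]<hi)&(w[...,0]>x[0])&(w[...,0]<x[1])&(w[...,1]>y[0])&(w[...,1]<y[1])
    m=cv2.morphologyEx(m.astype(np.uint8),cv2.MORPH_OPEN,np.ones((3,3)))>0
    P=w[m]
    if len(P)>50: print(n,len(P),cv2.minAreaRect((P[:,:2]*1000).astype(np.float32)),np.median(P,0).round(4))
E
```

```text
t: 11.75
eef_pos: [0.5072, 0.3376, 0.1932]
ee_rot: [3.141, -0.001, -1.418]
force: [0.6, -0.0, 0.4]
width: 0.0876
gripper_force: 0.0
[ 0.91  0.28 -0.19 -0.   -1.11 -0.75]
up 1649 ((508.32049560546875, 332.29254150390625), (10.007471084594727, 119.38146209716797), 10.560907363891602) [0.509  0.3284 0.0505]
leaf 14535 ((535.5255737304688, 337.591552734375), (125.35221862792969, 120.68196868896484), 10.7179594039917) [0.5413 0.3345 0.0045]
up 146 ((507.7080383300781, 318.51654052734375), (11.035734176635742, 90.20564270019531), 8.370068550109863) [0.5077 0.3164 0.0508]
leaf 1260 ((525.6194458007812, 328.0263366699219), (145.3375701904297, 101.29287719726562), 8.928199768066406) [0.5402 0.3288 0.0057]
```

View pics/w2.png

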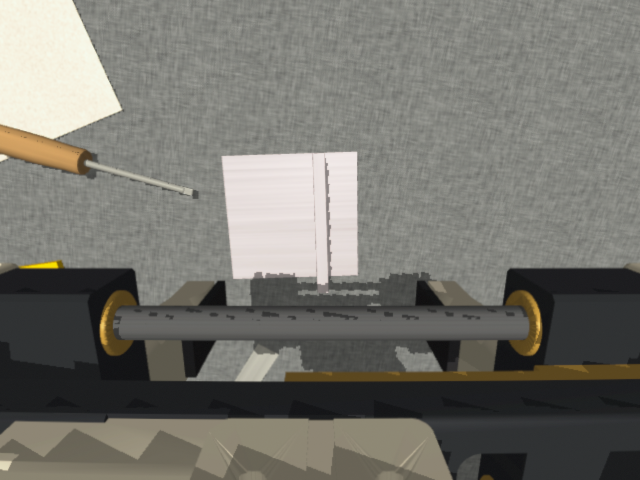

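Wrist view: the upstand runs from (320,155) to (323,290), with the front leaf to its left. The strip measures 125×121 mm at yaw 10.65°, as expected. I'll descend onto the upstand.

```bash
python3 r.py .5083 .3323 .010 10.65
```

```text
t 11.85 rows [ 0.13 -0.02  7.35] turn -0.4 q6 -0.75
```

```bash
python3 -m crank '[[[0.15,0,2.5,-0.4],[0.15,0,5,-0.4],[0.15,0,6.5,-0.4],[0.15,0,7.2,-0.4],[0.15,0,7.2,-0.4],[0.15,0,7.2,-0.4]]]' 0 && python3 -m crank '[[[0,0,0,0],[0,0,0,0],[0,0,0,0],[0,0,0,0],[0,0,0,0],[0,0,0,0],[0,0,0,0],[0,0,0,0]]]' 0.95 60
python3 - <<'E'
from h import *
# board pose estimate, from w1 (wrist) and top1
for f in ("w1.npy","top1.npy"):
    W=np.load(f)
    m=(W[...,2]>.013)&(W[...,2]<.023)&(W[...,0]>.38)&(W[...,0]<.75)&(W[...,1]>-.2)&(W[...,1]<.15)
    m=cv2.morphologyEx(m.astype(np.uint8),cv2.MORPH_OPEN,np.ones((3,3)))>0
    P=W[m]
    print(f,len(P),cv2.minAreaRect((P[:,:2]*1000).astype(np.float32)),np.median(P[:,2]))
    np.save("b_"+f,P)
E
```

```text
t: 12.6
eef_pos: [0.5094, 0.3334, 0.0159]
ee_rot: [-3.139, 0.002, -1.385]
force: [0.7, 0.3, -0.1]
width: 0.0877
gripper_force: 0.0
t: 13.6
eef_pos: [0.5083, 0.3327, 0.014]
ee_rot: [3.142, -0.0, -1.385]
force: [0.8, 0.0, 0.4]
width: 0.0129
gripper_force: 0.0
w1.npy 52039 ((551.37646484375, -20.678848266601562), (237.757080078125, 220.8563995361328), 10.72411823272705) 0.018588671470652074
top1.npy 5262 ((563.1600341796875, -15.055694580078125), (269.08062744140625, 220.32904052734375), 10.78238582611084) 0.018895575286090455
```

```bash
python3 -m crank '[[[0,0,0,0],[0,0,0,0],[0,0,0,0],[0,0,-1,0],[0,0,-2.5,0],[0,0,-3.5,0],[0,0,-3.5,0],[0,0,-3.5,0]]]' && python3 r.py .4886 -.0326 .10 10.75; python3 - <<'E'
from h import *
st,p,W=grab("wrist"); np.save("w3.npy",W)
st2,p2,W2=grab("scene"); cv2.imwrite("pics/s3.png",p2[...,::-1])
cv2.imwrite("pics/w3.png",np.hstack([cv2.resize(p,(400,300)),cv2.resize(p2,(400,300))])[...,::-1])
print(st["eef_pos"],st["ee_rot"])
P=W[(W[...,0]>.42)&(W[...,0]<.66)&(W[...,1]>.35)&(W[...,1]<.45)&(W[...,2]>.07)&(W[...,2]<.105)]
A=np.c_[P[:,:2],np.ones(len(P))]; c=np.linalg.lstsq(A,P[:,2],rcond=None)[0]; print(len(P),c, np.median(P,0))
E
```

```text
t: 14.6
eef_pos: [0.5076, 0.3322, 0.1004]
ee_rot: [3.14, -0.001, -1.385]
force: [-0.5, 1.0, -2.5]
width: 0.0095
gripper_force: 60.0
t 14.6 rows [14.2   3.44  0.03] turn -0.02 q6 -0.71
[0.50758014 0.33217652 0.10039624] [ 3.14007460e+00 -5.84637077e-04 -1.38535276e+00]
4 [ 0.11783131 -0.82064347  0.34059633] [0.49975168 0.37612987 0.09066794]
```

View pics/w3.png

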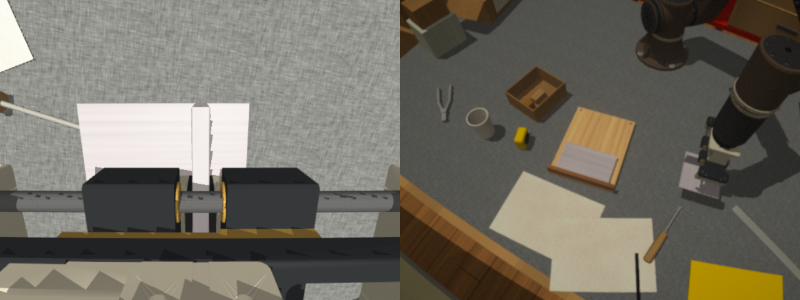

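Strip is held: the wrist view (left half) shows the upstand at (200,140) square between the fingers. The scene view (right half) shows the board bare and the offcuts in the box (≈537,97). Next I'll check that the leaf is level.

```bash
python3 - <<'E'
from h import *
W=np.load("w3.npy")
R=np.array([[np.cos(.186),-np.sin(.186)],[np.sin(.186),np.cos(.186)]])
L=(W[...,:2]-[.5083,.3323])@R
m=(L[...,0]>-.04)&(L[...,0]<.095)&(abs(L[...,1])<.07)&(W[...,2]>.05)&(W[...,2]<.12)&(abs(L[...,0])>.008)
P=np.c_[L[m],W[m][:,2]]
P=P[abs(P[:,1])>.025]
for _ in range(3):
    A=np.c_[P[:,:2],np.ones(len(P))]; c=np.linalg.lstsq(A,P[:,2],rcond=None)[0]; r=P[:,2]-A@c; P=P[abs(r)<max(.002,2*r.std())]
print(len(P),c,r.std(),P.min(0),P.max(0))
E
python3 -m crank '[[[14.2,3.4,0,0],[14.2,3.4,0,0],[14.2,3.4,0,0],[14.2,3.4,0,0],[14.2,3.4,0,0],[14.2,3.4,0,0],[14.2,3.4,0,0],[14.2,3.4,0,0],[14.2,3.4,0,0]]]'; python3 r.py .4886 -.0326 .034 10.75
```

```text
17899 [-0.00185895 -0.00049482  0.0908855 ] 0.0006336097820403781 [-0.03564237 -0.0604872   0.08884507] [ 0.0901243  -0.02500302  0.09288368]
t: 15.82
eef_pos: [0.4904, -0.031, 0.1012]
ee_rot: [3.141, -0.0, -1.384]
force: [-0.3, -0.9, -2.7]
width: 0.0093
gripper_force: 60.0
t 15.82 rows [0.05 0.08 2.69] turn -0.01 q6 -0.15
```

```bash
python3 -m crank '[[[0,0,1.5,0],[0,0,2.3,0],[0,0,2.6,0],[0,0,2.6,0],[0,0,2.6,0]]]'; python3 - <<'E'
from h import *
st,p,W=grab("wrist"); cv2.imwrite("pics/w4.png",p[...,::-1]); np.save("w4.npy",W)
st,p2,W2=grab("top"); np.save("top4.npy",W2); cv2.imwrite("pics/top4.png",np.vstack([cv2.resize(p[:, :],(640,480))[:300], cv2.resize(p2[150:310,240:420],(338,300)) if 0 else cv2.copyMakeBorder(cv2.resize(p2[150:310,240:420],(338,300)),0,0,0,302,0)])[...,::-1])
E
```

```text
t: 16.45
eef_pos: [0.4911, -0.0314, 0.0373]
ee_rot: [-3.14, 0.0, -1.384]
force: [0.1, -0.4, -1.1]
width: 0.0097
gripper_force: 60.0
```

View pics/top4.png

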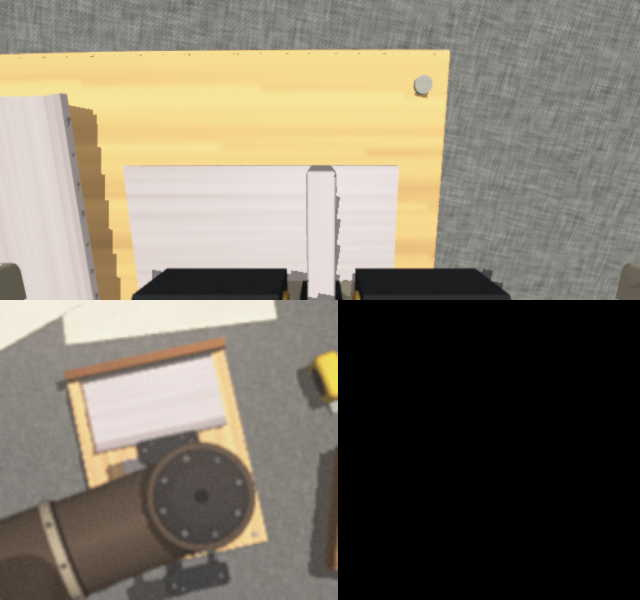

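Wrist view: the leaf's front edge is at column ≈127, just short of the lip (edge ≈65–95). The leaf is parallel to the board and inside the sheet's side. I'll measure the offsets.

```bash
python3 - <<'E'
from h import *
W=np.load("w4.npy"); st=arm.get_state(); print(st["t"],st["eef_pos"])
yaw=st["ee_rot"][2]-np.pi/2+np.pi; print("tool y ang",np.degrees(yaw))
R=np.array([[np.cos(yaw),-np.sin(yaw)],[np.sin(yaw),np.cos(yaw)]])
L=(W[...,:2]-st["eef_pos"][:2])@R; Z=W[...,2]
# lines along rows: top-most band rows
for r in (110,170,180,200,220,240,255):
    print(r,[(c,*(1000*L[r,c]).round(1),round(1000*Z[r,c],1)) for c in (30,60,66,72,80,110,122,128,134,250,394,402,425,432,440,446) if not np.isnan(Z[r,c])])
m=(abs(Z-.0185)<.004); x=L[...,0][m]*1000; y=L[...,1][m]*1000
print("board x min",np.percentile(x,.2),"ymin/max",np.percentile(y,[.2,99.8]))
m=(Z>.027)&(Z<.05)&(L[...,0]>.092)&(L[...,0]<.25); x=L[...,0][m]*1000; y=L[...,1][m]*1000
print("lap x min",np.percentile(x,.5),"y",np.percentile(y,[.5,99.5]))
m=(Z>.022)&(Z<.031)&(L[...,0]>-.04)&(L[...,0]<.096)&(abs(L[...,1])<.07); print("leaf", cv2.minAreaRect((L[m]*1000).astype(np.float32)), np.median(Z[m]))
x=L[m]*1000; print(np.percentile(x,[.5,99.5],axis=0))
E
```

```text
16.55 [ 0.49098912 -0.03155681  0.0373839 ]
tool y ang 10.66851523572282
110 [(30, np.float64(126.3), np.float64(-83.9), np.float64(31.2)), (60, np.float64(109.8), np.float64(-83.2), np.float64(35.8)), (66, np.float64(107.6), np.float64(-83.3), np.float64(35.2)), (72, np.float64(115.9), np.float64(-85.0), np.float64(18.6)), (80, np.float64(111.8), np.float64(-84.9), np.float64(19.0)), (110, np.float64(98.3), np.float64(-84.9), np.float64(17.9)), (122, np.float64(91.8), np.float64(-84.7), np.float64(19.6)), (128, np.float64(89.9), np.float64(-84.8), np.float64(17.8)), (134, np.float64(86.6), np.float64(-84.7), np.float64(18.7)), (250, np.float64(32.9), np.float64(-84.5), np.float64(18.8)), (394, np.float64(-33.0), np.float64(-84.5), np.float64(19.0)), (402, np.float64(-36.7), np.float64(-84.5), np.float64(19.1)), (425, np.float64(-47.5), np.float64(-84.7), np.float64(18.2)), (432, np.float64(-50.5), np.float64(-84.6), np.float64(18.9)), (440, np.float64(-54.0), np.float64(-84.6), np.float64(19.5)), (446, np.float64(-63.0), np.float64(-86.6), np.float64(0.2))]
170 [(30, np.float64(132.
[... 5541 characters left out ...]
at64(28.1)), (394, np.float64(-36.5), np.float64(-15.4), np.float64(18.6)), (402, np.float64(-40.6), np.float64(-15.5), np.float64(18.7)), (425, np.float64(-52.5), np.float64(-15.2), np.float64(17.7)), (432, np.float64(-55.7), np.float64(-15.5), np.float64(18.9)), (440, np.float64(-65.8), np.float64(-10.5), np.float64(1.1)), (446, np.float64(-68.9), np.float64(-10.6), np.float64(1.6))]
board x min -56.918345562947266 ymin/max [-110.06945279   49.80882187]
lap x min 106.43167529065111 y [-89.34673795  48.25859156]
leaf ((28.267784118652344, -7.301399230957031), (105.71851348876953, 126.16015625), 89.95616912841797) 0.02788751004454431
[[-33.97065883 -60.0309241 ]
 [ 89.95343613  -5.58027214]]
```

```bash
python3 -m crank '[[[0,0,0.1,0],[0,0,0.2,0],[0,0,0.24,0],[0,0,0.24,0],[0,0,0.24,0]]]'; python3 -m crank '[[[0,0,0.04,0],[0,0,0.04,0]]]'
```

```text
t: 17.18
eef_pos: [0.4905, -0.0318, 0.032]
ee_rot: [-3.141, -0.0, -1.384]
force: [-6.2, 1.9, 17.6]
width: 0.0098
gripper_force: 60.0
t: 17.42
eef_pos: [0.4905, -0.0318, 0.0319]
ee_rot: [-3.141, -0.0, -1.384]
force: [-12.4, 2.8, 29.6]
width: 0.0098
gripper_force: 60.0
```

```bash
python3 -m crank '[[[0,0,-0.09,0],[0,0,-0.09,0],[0,-0.2,-0.09,0],[0,-0.5,-0.09,0],[0,-0.8,-0.09,0],[0,-1.1,-0.09,0],[0,-1.1,-0.09,0]]]'
```

```text
t: 18.3
eef_pos: [0.5152, -0.0279, 0.0319]
ee_rot: [3.137, -0.001, -1.385]
force: [-10.6, -2.4, 16.1]
width: 0.0096
gripper_force: 60.0
```

```bash
python3 -m crank '[[[0,0,-0.06,0],[0,-0.3,-0.06,0],[0,-0.6,-0.06,0],[0,-0.9,-0.06,0],[0,-1.2,-0.06,0],[0,-1.45,-0.06,0],[0,-1.45,-0.06,0],[0,-1.45,-0.06,0]]]'; python3 - <<'E'
from h import *
st,p,W=grab("wrist"); cv2.imwrite("pics/w5.png",p[...,::-1]); np.save("w5.npy",W)
d=st["eef_pos"]-np.array([.49099,-.03156,.0374]); print("advance",d[0]*np.cos(.1862)+d[1]*np.sin(.1862),"lat",-d[0]*np.sin(.1862)+d[1]*np.cos(.1862))
yaw=st["ee_rot"][2]+np.pi/2; R=np.array([[np.cos(yaw),-np.sin(yaw)],[np.sin(yaw),np.cos(yaw)]])
L=(W[...,:2]-st["eef_pos"][:2])@R; Z=W[...,2]
def med(n,m): print(n,m.sum(),np.median(Z[m]) if m.any() else None,np.percentile(L[m],[.5,99.5],axis=0).round(4).tolist() if m.any() else 0)
med("sheet top",(Z>.025)&(Z<.05)&(L[...,0]>.065)&(L[...,0]<.12))
med("lip",(Z>.026)&(Z<.05)&(L[...,0]>.03)&(L[...,0]<.12)&(L[...,1]<-.02))
med("leaf",(Z>.019)&(Z<.026)&(L[...,0]>-.034)&(L[...,0]<.035)&(abs(L[...,0])>.01)&(L[...,1]>-.058)&(L[...,1]<-.02))
E
```

```text
t: 19.3
eef_pos: [0.5527, -0.0201, 0.0332]
ee_rot: [3.141, 0.0, -1.385]
force: [0.5, 0.1, -2.3]
width: 0.0094
gripper_force: 60.0
advance 0.06274077559404034 lat -0.00019286405934856692
sheet top 25855 0.030544419137331524 [[0.0654, -0.0892], [0.1197, 0.0404]]
lip 27232 0.030702457466635046 [[0.0442, -0.0893], [0.1196, -0.0204]]
leaf 8521 0.023716446236293393 [[-0.0337, -0.0576], [0.0348, -0.0202]]
```

View pics/w5.png

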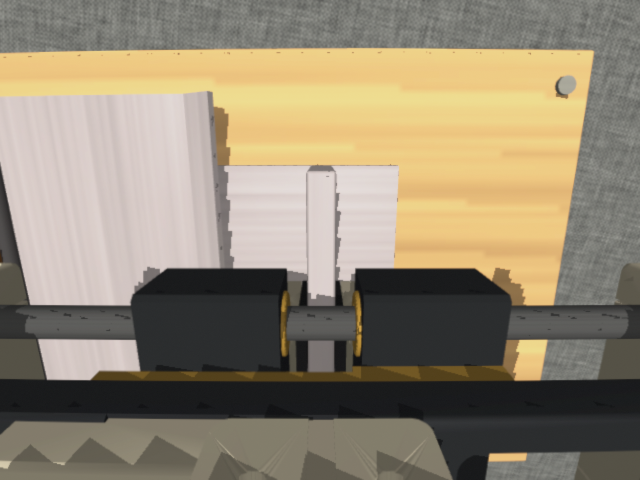

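The leaf is under the lip, whose edge sits at column ≈215. It is about 46 mm in, the sheet is at its rest height, and the strip hovers about 1 mm above the board. Now I'll press.

```bash
python3 -m crank '[[[0,0,0.03,0],[0,0,0.06,0],[0,0,0.08,0],[0,0,0.08,0],[0,0,0.08,0],[0,0,0.08,0]]]'
```

```text
t: 20.1
eef_pos: [0.5529, -0.0201, 0.032]
ee_rot: [-3.141, -0.0, -1.385]
force: [-3.3, 1.6, 5.6]
width: 0.0099
gripper_force: 60.0
```

```bash
python3 -m crank '[[[0,0,0.03,0],[0,0,0.03,0],[0,0,0.03,0],[0,0,0.03,0],[0,0,0.03,0],[0,0,0.03,0]]]'
```

```text
t: 20.85
eef_pos: [0.5529, -0.0201, 0.032]
ee_rot: [-3.141, -0.0, -1.384]
force: [-6.7, 1.9, 13.7]
width: 0.0098
gripper_force: 60.0
```

```bash
python3 -m crank '[[[0,0,0.006,0],[0,0,0.006,0],[0,0,0.006,0],[0,0,0.006,0],[0,0,0.006,0],[0,0,0.006,0],[0,0,0.006,0],[0,0,0.006,0]]]'; python3 - <<'E'
from h import *
st,p,W=grab("wrist"); F=[]
for _ in range(4): arm.grab_frame("top"); F.append(arm.get_state()["force"])
print(np.mean(F,0),st["eef_pos"],st["ee_rot"])
yaw=st["ee_rot"][2]+np.pi/2; R=np.array([[np.cos(yaw),-np.sin(yaw)],[np.sin(yaw),np.cos(yaw)]])
L=(W[...,:2]-st["eef_pos"][:2])@R; Z=W[...,2]
m=(Z>.019)&(Z<.027)&(L[...,0]>-.034)&(L[...,0]<.042)&(abs(L[...,0])>.01)&(L[...,1]>-.058)&(L[...,1]<-.02)
A=np.c_[L[m],np.ones(m.sum())]; print("leaf plane",np.linalg.lstsq(A,Z[m],rcond=None)[0])
m=(Z>.025)&(Z<.05)&(L[...,0]>.065)&(L[...,0]<.12)&(L[...,1]<-.02); print("sheet",np.median(Z[m]))
m=(Z>.026)&(Z<.05)&(L[...,0]>.03)&(L[...,1]<-.02)&(L[...,0]<.12); print("lip",np.percentile(L[m][:,0],.5))
E
```

```text
t: 21.85
eef_pos: [0.5529, -0.0201, 0.032]
ee_rot: [-3.141, -0.0, -1.384]
force: [-6.5, 1.4, 15.2]
width: 0.0099
gripper_force: 60.0
[-7.01694891  1.83823121 14.8675014 ] [ 0.55291252 -0.02009531  0.03197337] [-3.14112089e+00 -2.13116271e-04 -1.38440005e+00]
leaf plane [ 0.00025153 -0.00020701  0.02251461]
sheet 0.030539156180187464
lip 0.04398092901630239
```

Leaf flat (top at 22.5 mm), 46 mm in, sheet at rest, and pressing at about 15 N. Handing in.

```bash
python3 -c "
from station import arm; print(arm.job_done())"
```

```text
the job is handed in; nothing more can be done
None
```

Job handed in at about 22 s: both offcuts are in the box, and the strip lies flat with its front edge about 46 mm under the sheet, still held and pressed at about 15 N. The sheet read at its rest height, and I kept clear of the tape, screwdriver and cup but did not re-measure them at the end.

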